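# Load the sample cradle and bar it shut

### The arm

A 6-joint arm with a two-finger parallel gripper is mounted at the origin on the work surface. World frame = base frame: x ahead of the robot, y to its left, z up, the work surface at z = 0. Lengths are in m, angles in rad, forces in N, time in s.
With the tool pointing down it reaches from about 0.35 to 0.875 m from the base axis. Payload 4.2 kg.
Tool frame: the origin (TCP) lies midway between the tips of the shut fingers; the grasp point (between the pads) lies 19 mm behind it; z points along the fingers, y is the line along which they close (so a half turn about z gives the same grasp; the last joint's range is limited). The gripper opens to 85 mm and grips with 20 to 120 N. Pads are 22 mm wide; open, the fingers measure 114 mm over their backs; the gripper's body (76 mm by 85 mm) begins 54 mm behind the grasp point. The pads swing forward as they close: fully open they stand 13 mm farther back than shut.
Start: joints at [-1.066, 0.385, 0.008, 0, -1.194, -0.259], TCP at [0.152, -0.606, 0.207] pointing down, gripper open.
Joint ranges: [-3.14, 3.14], [-1.21, 2.06], [-1.07, 1.41], [-3.16, 2.05], [-2.99, -0.16], [-3.1, 3.1]. Speed limits (rad/s): [2.79, 2.79, 3.14, 3.14, 3.14, 3.14].

### API

Orientations are given as a unit quaternion [w, x, y, z].
In Python, from station import get_obs, imaging, ticket gives the robot as it stands. The module is installed in compiled form; this text tells all that it offers.
- The arm moves only by the tool carry_out, never from a script. Its arguments are lists of equal length, an entry for each row: "travel": the shift along the tool's x, y, z in units of 0.1 m (1.0 is 0.1 m), a list of three; "spin": the turn about the tool's z in units of 360 degrees (1.0 is 360 degrees). A call has 1 to 5 rows; each row is the pose to reach, as a shift and turn from the pose commanded when the call began, along the tool's axes at that moment, turning the shorter way round; what a row does not reach only later rows make up. A row lasts 1/8 s, in which the tool goes at most 62.5 mm and 10.7 degrees, less where a joint would pass 70% of its speed; a pose out of reach is approached as far as the arm can. A call with a number of a shift or a turn outside -1 to 1 is refused whole. A call with a gripper value outside its range is refused whole. "gripper" is the closure in counts, from 0 (fully open) to 255 (shut), set as the call begins (left out, the last holds). The fingers move at their own pace and stop on an object; the grip force is fixed at half the most. Time passes only in rows, so rows that repeat a pose let the fingers close. It gives the time, the measured TCP pose, the force, the opening and the grip force at its end, in the units of the state.
- get_obs(): the state, without advancing time (a new reading comes with each control period).
- imaging.camera(name): name is "side" or "top" or "wrist"; returns the picture (420x560x3 uint8, red, green, blue); there is no depth.
- imaging.camera_params(name): a dict with "K" (3x3 intrinsics, pixels), "rvec" (rotation vector, rad) and "tvec" (3), from world to camera coordinates, as OpenCV has them. Camera axes: x right, y down, z forward; pixel columns grow to the right and rows downward; lengths in m; the calibration is good to about 2 mm. A picture is of the moment at which its call begins: read the wrist's pose just before it. camera_params takes no time and is no camera call; for the wrist camera it gives the pose at the moment of the call.
- ticket.finish_job(): hands the job in; it is judged then, once.
The state is a dict: "time": time; "joints": joint angles; "dq": joint speeds; "effort": joint torques, N m; "eef_pos": TCP position; "orientation": TCP orientation; "contact_force": force on the tool from outside, world axes, zero at the start; "moment": the same for the moment, N m; "gripper_width": finger opening in m; "grasp_force": force on a finger pad.
Only numpy, scipy, OpenCV 4.12 (cv2) and the standard library are available. Lean on these libraries where they do the work, as an engineer would, in place of code of your own. Each camera call takes 0.05 s, during which the arm holds its last target. There are 200 camera calls.

### The job

Load the cradle for the courier: slide the blue rack of red-capped vials in under the rails first, then the white cold pack behind it, until the rack is fully home against the back stop with the pack right up behind it, and then swing the red bar shut across the mouth. Keep the vial rack upright all the while, and leave the other things on the desk alone.

Things in the scene. Friction and masses are not known exactly. Their poses are not given: they have to be found in the camera images.
- cradle: Grey and aluminium loading cradle fixed to the desk. Origin: on the lane's centre line, at desk level, at the mouth of the rails; x runs along the lane inward (to the back stop), y to its left, z up. Its floor plate is 6 mm thick, from x = -118 to +152 mm, 116 mm wide; parts in it stand 6 mm above the desk. Offsets below are in this frame.
- apron (a point): Middle of the apron, on the cradle floor at x = -65 mm: the part of the lane that is open above, where a part can be set down. It runs from x = -112 to -30 mm between guides 94 mm apart inside, whose tops are 20 mm above the desk; from x = -30 to 0 mm the guides narrow to 82 mm.
- rails (a point): Middle of the rails, at x = 69 mm, level with the lip tops. Rails run from x = 0 (mouth) to 138 mm, 82 mm wide inside, with yellow-edged lips over the parts' foot flanges (lip underside 17 mm, top 36 mm above the desk; open slot 62 mm wide between them), so parts enter only from the mouth by sliding; a part in the rails blocks the way for the next.
- stop (a point): Foot of the back stop's face at x = 138 mm: dark steel, top 42 mm above the desk. Loaded fully home, the rack touches it and its centre is at x = 98 mm; the pack touches the rack, its centre at x = 30 mm and its rear face at x = 2 mm, just past the shut bar.
- bar_hinge (a point): Vertical hinge axis of the red bar, at x = -6, y = +62 mm in the cradle's frame, 32 mm above the desk (the bar's mid height). The bar is 118 mm long from this axis, 8 mm thick, 16 mm high (24 to 40 mm above the desk), red with a white end.
- bar (a joint): Angle of the red bar (rad). 0 = shut, at its stop: across the mouth, pointing to the cradle's -y, its inner face 4 mm behind the pack if that is home (it cannot shut otherwise). Grows as it opens, clockwise from above: pi/2 points to the cradle's -x, up to 2.2 leaning out over the desk at the cradle's left. Light friction (0.5 N at its middle); stays where it is left.
- rack_mid (a point): Centre of the loose vial rack (about 0.22 kg), 33 mm above its underside. Light blue block 80 mm long (x), 50 wide (y), 52 high, six red caps on top to 66 mm; its foot flange, 8 mm thick, sticks out 14 mm on both long sides (78 mm in all). End faces (+x, -x) flat. Either end may go first. Grasp across the 50 mm width, above the flange.
- pack_mid (a point): Centre of the loose cold pack (about 0.25 kg), 33 mm above its underside. White block 56 mm long (x), 50 wide (y), 62 high, blue round cap on top to 66 mm, blue ribs on its +y and -y sides; its foot flange, 8 mm thick, sticks out 14 mm on those sides (78 mm in all). End faces (+x, -x) flat. Either end may go first. Grasp across the 50 mm width, above the flange.
- sanitiser: Bystander: bottle, 60 mm across, 150 mm high, origin under its centre.
- tube_rack: Bystander: larger light blue tube rack, 160 (x) x 90 mm, with some red-capped tubes up to 93 mm high; origin under its centre. Not the one to load.
- mouse: Bystander: black computer mouse 100 (x) x 60 x 33 mm, origin under its centre.
- scanner: Bystander: hand barcode scanner lying down, about 170 (x) x 70 x 35 mm, origin under its middle.

How it is judged:
By the outcome, as a careful person would: the job done as asked, in the order asked, and still so for the second after the job is handed in, with the robot touching nothing.
It also fails if it takes over 72 s, if anything falls off the work surface, if the arm or the gripper's body presses on something with over 40 N, if the wrist force passes 120 N, or if a joint passes its speed limit or range.

## Working session

There is one attempt and no reset: what is moved stays moved. The work goes in short steps, Python scripts to look and compute and a tool call to move; the robot and the scene stay as the last step left them, time stands still between calls to the robot, and variables do not carry over. Pictures are saved under pics/ and viewed, at most 10 in all, crops included, and the job is handed in when it is done.

Besides the shell and the picture viewer there is one more tool, called after "Request:" as name(argument=value, ...) on one line, values as JSON. carry_out: Moves the arm, as the interface text tells. Shifts and turns lie within -1 to 1; 1 stands for 0.1 m of shift or 360 degrees of turn. Its arguments: {"type":"object","properties":{"travel":{"type":"array"},"spin":{"type":"array"},"gripper":{"type":"number"}},"required":["travel","spin"]}

```bash
mkdir -p pics
python3 - <<'E'
from station import get_obs, imaging
import cv2,numpy as np
for n in ("top","side"):
    im=imaging.camera(n); cv2.imwrite(f"pics/{n}0.png",im[:,:,::-1])
    p=imaging.camera_params(n); print(n,p)
    R=cv2.Rodrigues(np.array(p["rvec"]))[0]; print(-R.T@np.array(p["tvec"]).ravel())
print(get_obs())
E
```

```text
top {'K': array([[445.55542234,   0.        , 271.35046929],
       [  0.        , 445.55542234, 208.87034065],
       [  0.        ,   0.        ,   1.        ]]), 'rvec': array([ 2.13831732, -2.16949074,  0.13732698]), 'tvec': array([-0.03250816,  0.57507909,  1.46774888])}
[ 0.38097511 -0.04190019  1.52943187]
side {'K': array([[517.63187531,   0.        , 281.63780638],
       [  0.        , 517.63187531, 205.79098159],
       [  0.        ,   0.        ,   1.        ]]), 'rvec': array([ 0.7670332 ,  2.55277322, -1.12087219]), 'tvec': array([ 0.50759404, -0.16728334,  1.99989288])}
[1.32425617 1.02814498 1.21427776]
{'time': 0.1, 'joints': array([-1.06640282e+00,  3.85501470e-01,  6.76564741e-03, -4.27399373e-04,
       -1.19399226e+00, -2.58605251e-01]), 'dq': array([-0.0003079 , -0.00158829,  0.00423019,  0.00198822, -0.00021772,
       -0.00144007]), 'effort': array([-4.53822213e-04, -3.93319380e+01,  1.88929707e+01,  4.19798836e+00,
       -2.60386943e-03,  2.65703470e-06]), 'eef_pos': array([ 0.15195493, -0.60566457,  0.20562021]), 'orientation': array([-1.75256352e-04, -1.22506729e-01,  9.92467193e-01,  9.70390101e-04]), 'contact_force': array([ 0.35604665, -0.3451967 , -0.12853167]), 'moment': array([ 0.06555561, -0.01086642, -0.01645163]), 'grasp_force': 0.0, 'gripper_width': 0.0853102441834678}
```

View pics/top0.png

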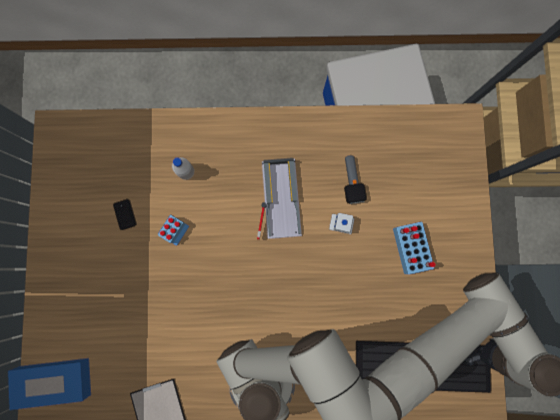

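View pics/side0.png

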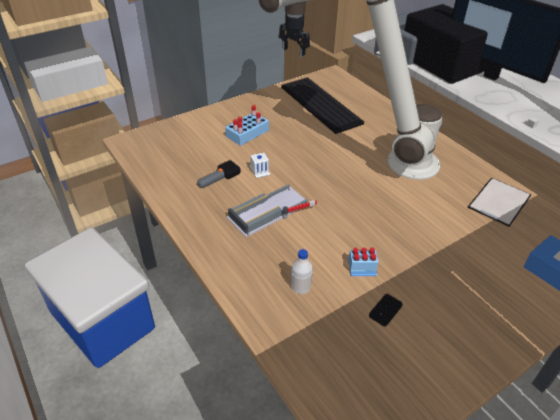

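Top view: rack at about (173,230), pack at (343,223), and the cradle spans (265–300, 158–238) with its mouth toward the robot. The bar lies open at the left, from (265,205) to (259,239). The other objects are well clear of the work area.

```bash
cat > h.py <<'E'
from station import get_obs, imaging
import cv2,numpy as np
def ray(n,uv,z,p=None):
    p=p or imaging.camera_params(n); R=cv2.Rodrigues(np.array(p["rvec"]))[0]; c=-R.T@np.array(p["tvec"]).ravel()
    uv=np.atleast_2d(uv).astype(float); d=np.c_[uv,np.ones(len(uv))]@np.linalg.inv(p["K"]).T@R
    return (c+d*((z-c[2])/d[:,2])[:,None])[:,:2]
def tool(o=None):
    o=o or get_obs(); q=o["orientation"]; from scipy.spatial.transform import Rotation as Ro
    return np.array(o["eef_pos"]),Ro.from_quat([q[1],q[2],q[3],q[0]]).as_matrix()
def go(target,yawy=None):
    """world target -> travel units; yawy: wanted angle (deg) of tool y, mod 180"""
    p,R=tool(); t=R.T@(np.array(target)-p)/0.1; s=0
    a=np.degrees(np.arctan2(R[1,1],R[0,1]))
    if yawy is not None: s=-(((yawy-a+90)%180)-90)/360   # + spin = clockwise
    print("pos",p.round(4),"yaw_y %.1f"%a,"travel",t.round(3),"spin %.4f"%s)
def blobs(m,amin=4):
    n,l,s,c=cv2.connectedComponentsWithStats(m.astype(np.uint8)); return [(s[i,4],c[i].round(1)) for i in range(1,n) if s[i,4]>=amin]
E
python3 - <<'E'
from h import *
im=cv2.imread("pics/top0.png"); hsv=cv2.cvtColor(im,cv2.COLOR_BGR2HSV); H,S,V=[hsv[...,i].astype(int) for i in range(3)]
def win(m,x0,y0,x1,y1):
    o=np.zeros_like(m); o[y0:y1,x0:x1]=m[y0:y1,x0:x1]; return o
def rect(m,z,name):
    pts=np.argwhere(m)[:,::-1]; w=ray("top",pts,z).astype(np.float32); r=cv2.minAreaRect(w); print(name,len(pts),"mean",w.mean(0).round(3),"rect",np.round(r[0],3),np.round(r[1],3),round(r[2],1)); return w
red=(S>130)&((H<8)|(H>172))&(V>90); blue=(H>90)&(H<125)&(S>60)
rect(win(red,150,205,195,250),.066,"caps"); rect(win(blue,150,205,195,250),.03,"rackblue")
nw=((H>90)&(H<150)|(S<50))&(V>90)
rect(win(nw,322,205,362,240),.05,"pack")
w=rect(win(red,250,195,272,250),.032,"bar")
rect(win((H>20)&(H<34)&(S>90)&(V>100),258,150,306,215),.036,"yellow")
rect(win((H>110)&(H<140)&(S<70)&(V>120),258,150,306,245),.006,"floor")
print(hsv[225,285],hsv[225,240],hsv[185,267],hsv[223,340])
E
```

```text
caps 103 mean [0.512 0.296] rect [0.512 0.296] [0.041 0.063] 58.4
rackblue 353 mean [0.506 0.287] rect [0.508 0.293] [0.076 0.081] 58.5
pack 410 mean [ 0.523 -0.274] rect [ 0.524 -0.274] [0.076 0.063] 77.7
bar 62 mean [ 0.537 -0.004] rect [ 0.528 -0.003] [0.008 0.11 ] 80.0
yellow 88 mean [ 0.666 -0.073] rect [ 0.67  -0.072] [0.136 0.072] 3.4
floor 1428 mean [ 0.59  -0.079] rect [ 0.616 -0.073] [0.266 0.11 ] 4.4
[120  20 178] [ 16 108 156] [101  33 109] [103  12 195]
```

Request:
carry_out(travel=[[-0.45, 0.3, -0.3], [-0.93, 0.62, -0.5], [-0.93, 0.62, -0.5]], spin=[0, 0, 0])

```text
time: 0.48
eef_pos: [0.2297, -0.522, 0.2588]
orientation: [0.001, -0.125, 0.992, -0.002]
contact_force: [0.2, -1.8, -0.0]
gripper_width: 0.0854
grasp_force: 0.0
```

Request:
carry_out(travel=[[-0.45, 0.3, -0.2], [-0.93, 0.62, -0.4], [-0.93, 0.62, -0.4]], spin=[0, 0, 0])

```text
time: 0.85
eef_pos: [0.3044, -0.4395, 0.2979]
orientation: [0.001, -0.125, 0.992, -0.001]
contact_force: [-0.0, -0.3, -0.0]
gripper_width: 0.0856
grasp_force: 0.0
```

Request:
carry_out(travel=[[-0.45, 0.3, 0], [-0.93, 0.62, 0], [-0.93, 0.62, 0]], spin=[0, 0, 0])

```text
time: 1.23
eef_pos: [0.3785, -0.3565, 0.2953]
orientation: [-0.001, -0.124, 0.992, 0.001]
contact_force: [-0.8, -1.2, 0.0]
gripper_width: 0.0854
grasp_force: 0.0
```

Request:
carry_out(travel=[[-0.3, 0.3, 0], [-0.6, 0.62, 0], [-0.6, 0.62, 0]], spin=[0, 0, 0])

```text
time: 1.6
eef_pos: [0.4205, -0.2827, 0.2956]
orientation: [-0.001, -0.123, 0.992, 0.0]
contact_force: [0.1, -0.3, 0.0]
gripper_width: 0.0856
grasp_force: 0.0
```

Run:
```python
from h import *
o=get_obs(); print(o["time"],o["eef_pos"]); p=imaging.camera_params("wrist"); im=imaging.camera("wrist"); cv2.imwrite("pics/w1.png",im[:,:,::-1])
R=cv2.Rodrigues(p["rvec"])[0]; print("cam",-R.T@p["tvec"],R.round(2)); print(p["K"][0]); print(ray("wrist",[[280,210],[0,0],[559,0],[559,419]],0,p).round(3))
np.save("w1.npy",p,allow_pickle=True); go([.44,-.08,.31],94)
```

```text
1.6 [ 0.4205205  -0.28271133  0.29564975]
cam [ 0.34290451 -0.30212455  0.46317059] [[-0.24  0.97  0.  ]
 [ 0.92  0.23  0.31]
 [ 0.3   0.08 -0.95]]
[377.64254054   0.         278.86339618]
[[ 0.486 -0.264]
 [ 0.327 -0.62 ]
 [ 0.178 -0.028]
 [ 0.712  0.244]]
pos [ 0.4201 -0.2835  0.2958] yaw_y 104.1 travel [-0.688  1.926 -0.142] spin 0.0280
```

View pics/w1.png

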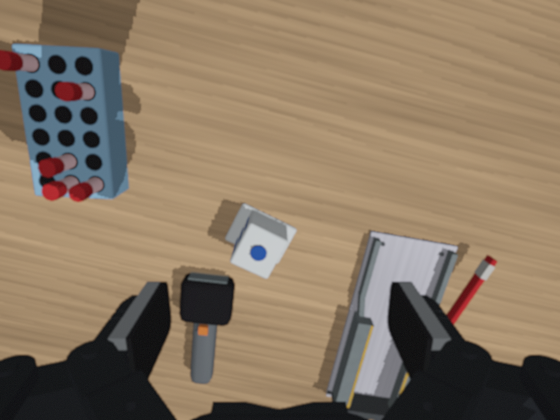

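Wrist view: pack with its blue cap at (258,253), tilted slightly. The cradle apron edge runs from (372,232) to (457,243), and the bar's white tip is at (490,262).

Request:
carry_out(travel=[[-0.25, 0.46, 0], [-0.48, 0.92, 0], [-0.48, 0.92, 0]], spin=[0.014, 0.028, 0.028])

```text
time: 2.02
eef_pos: [0.4446, -0.1817, 0.2963]
orientation: [-0.0, -0.036, 0.999, 0.0]
contact_force: [0.7, -0.5, 0.1]
gripper_width: 0.0856
grasp_force: 0.0
```

Request:
carry_out(travel=[[-0.16, 0.46, 0], [-0.32, 0.97, 0], [-0.32, 0.97, 0], [-0.32, 0.97, 0]], spin=[0, 0, 0, 0])

```text
time: 2.52
eef_pos: [0.4696, -0.0847, 0.2963]
orientation: [-0.001, -0.034, 0.999, -0.0]
contact_force: [0.6, -0.4, 0.5]
gripper_width: 0.0856
grasp_force: 0.0
```

Run:
```python
from h import *
p1=np.load("w1.npy",allow_pickle=True).item(); im=cv2.imread("pics/w1.png"); hsv=cv2.cvtColor(im,cv2.COLOR_BGR2HSV); H,S,V=[hsv[...,i].astype(int) for i in range(3)]
b=(H>100)&(H<125)&(S>150); b[:,:230]=0;b[:,290:]=0
print([ (a,c,ray("wrist",c,.066,p1).round(4)) for a,c in blobs(b)])
m=(S<40)&(V>195); m[:200]=0; m[290:]=0; m[:,:215]=0; m[:,305:]=0
pts=np.argwhere(m)[:,::-1]; w=ray("wrist",pts,.062,p1).astype(np.float32); r=cv2.minAreaRect(w); print(len(pts),np.round(r[0],4),np.round(r[1],4),r[2])
p=imaging.camera_params("wrist"); im=imaging.camera("wrist"); cv2.imwrite("pics/w2.png",im[:,:,::-1]); np.save("w2.npy",p,allow_pickle=True)
go([.44,.295,.31],58.4)
```

```text
[(np.int32(146), array([257.9, 252.6]), array([[ 0.5212, -0.2816]]))]
1430 [ 0.5134 -0.2778] [0.0476 0.0686] 76.87246704101562
pos [ 0.4696 -0.0849  0.2963] yaw_y 93.9 travel [ 0.038  3.811 -0.138] spin 0.0985
```

View pics/w2.png

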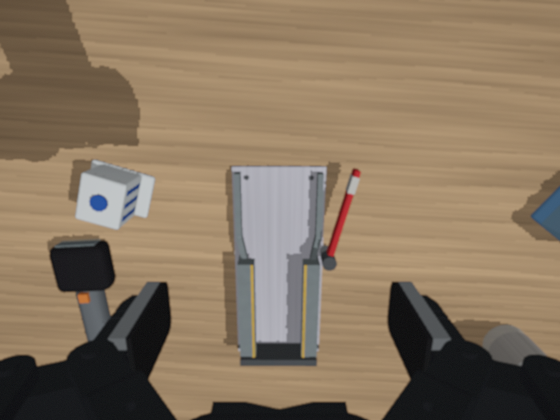

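The wrist view shows the cradle almost square. Plate corners are at (231,167) and (327,167), the mouth at row 261, and the stop at row 358. The bar runs from its hinge at (329,262) to its tip at (357,172). I'll compute the frame from yellow edges and corners.

Run:
```python
from h import *
p=np.load("w2.npy",allow_pickle=True).item(); im=cv2.imread("pics/w2.png"); hsv=cv2.cvtColor(im,cv2.COLOR_BGR2HSV); H,S,V=[hsv[...,i].astype(int) for i in range(3)]
y=(H>17)&(H<34)&(S>90)&(V>60); 
for n,(a,b) in {"L":(245,262),"R":(298,312)}.items():
    m=np.zeros_like(y); m[258:360,a:b]=y[258:360,a:b]; q=np.argwhere(m)[:,::-1]; w=ray("wrist",q,.036,p)
    f=cv2.fitLine(w.astype(np.float32),cv2.DIST_HUBER,0,.01,.01).ravel(); print(n,len(q),np.degrees(np.arctan2(f[1],f[0]))%180,f[2:],w.min(0),w.max(0))
print("corners",ray("wrist",[[231,167],[327,167]],.006,p).round(4),"dist")
print("mouth lips z36",ray("wrist",[[237,261],[252,261],[303,261],[319,261]],.036,p).round(4),"hinge",ray("wrist",[329,262],.04,p).round(4))
print("stop top front",ray("wrist",[[244,358],[316,358]],.042,p).round(4))
r=(S>130)&((H<8)|(H>172))&(V>90); r[:160]=0; r[262:]=0; r[:,:322]=0; r[:,365:]=0
w=ray("wrist",np.argwhere(r)[:,::-1],.04,p).astype(np.float32); print("bar",cv2.minAreaRect(w), "tip",ray("wrist",[357,170],.036,p))
```

```text
L 234 3.6827712 [ 0.6633565 -0.1062666] [ 0.5989593 -0.1109436] [ 0.73944655 -0.0991168 ]
R 271 3.6369166 [ 0.66268325 -0.03942417] [ 0.5943005  -0.04491473] [ 0.73480254 -0.03266332]
corners [[ 0.4844 -0.1429]
 [ 0.4763 -0.0254]] dist
mouth lips z36 [[ 0.5961 -0.1285]
 [ 0.5948 -0.1099]
 [ 0.5904 -0.0466]
 [ 0.589  -0.0268]] hinge [[ 0.5876 -0.015 ]]
stop top front [[ 0.7354 -0.1136]
 [ 0.7287 -0.0173]]
bar ((0.5245499014854431, -0.005746334791183472), (0.009687048383057117, 0.11073688417673111), 79.796630859375) tip [[0.47169984 0.00516224]]
```

Request:
carry_out(travel=[[0, 0.45, -0.1], [0, 0.95, -0.1], [0, 0.95, -0.1]], spin=[0, 0, 0])

```text
time: 2.95
eef_pos: [0.4632, 0.0121, 0.3067]
orientation: [0.0, -0.036, 0.999, 0.0]
contact_force: [-0.2, -1.0, 0.1]
gripper_width: 0.0853
grasp_force: 0.0
```

Request:
carry_out(travel=[[0, 0.45, 0], [0, 0.95, 0], [0, 0.95, 0]], spin=[0, 0, 0])

```text
time: 3.32
eef_pos: [0.4569, 0.1066, 0.3063]
orientation: [-0.0, -0.036, 0.999, -0.0]
contact_force: [0.2, -0.7, 1.1]
gripper_width: 0.0852
grasp_force: 0.0
```

Request:
carry_out(travel=[[0, 0.45, 0], [0, 0.95, 0], [0, 0.95, 0]], spin=[0.02, 0.04, 0.04])

```text
time: 3.7
eef_pos: [0.4506, 0.2012, 0.3061]
orientation: [-0.0, 0.091, 0.996, -0.0]
contact_force: [0.4, -0.2, -0.8]
gripper_width: 0.0855
grasp_force: 0.0
```

Run:
```python
from h import *
p=imaging.camera_params("wrist"); im=imaging.camera("wrist"); cv2.imwrite("pics/w3.png",im[:,:,::-1]); np.save("w3.npy",p,allow_pickle=True)
hsv=cv2.cvtColor(im,cv2.COLOR_RGB2HSV); H,S,V=[hsv[...,i].astype(int) for i in range(3)]
r=(S>130)&((H<8)|(H>172))&(V>90)
print([(a,c,ray("wrist",c,.066,p).round(4)) for a,c in blobs(r,30)])
go([.511,.295,.2],58.4)
```

```text
[(np.int32(179), array([371. , 177.1]), array([[0.4807, 0.298 ]])), (np.int32(180), array([391.1, 185.2]), array([[0.4938, 0.319 ]])), (np.int32(172), array([361.1, 196.9]), array([[0.5012, 0.2847]])), (np.int32(172), array([381. , 204.8]), array([[0.5145, 0.3057]])), (np.int32(67), array([125.5, 208.7]), array([[0.4672, 0.0207]])), (np.int32(172), array([351.9, 216.3]), array([[0.5222, 0.2718]])), (np.int32(165), array([371.4, 223.8]), array([[0.5352, 0.2927]])), (np.int32(573), array([132.1, 258.8]), array([[0.5284, 0.0096]]))]
pos [0.4505 0.2001 0.3062] yaw_y 79.6 travel [-0.425  1.044  1.06 ] spin 0.0589
```

View pics/w3.png

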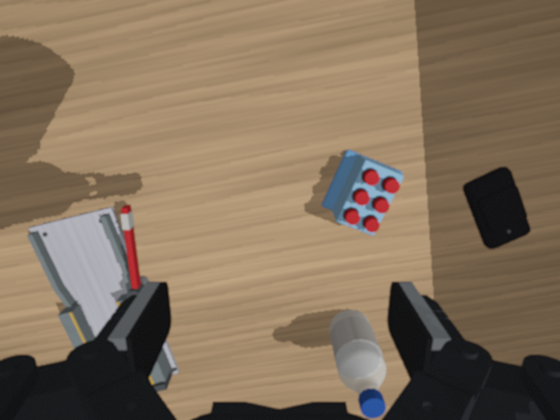

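Rack caps fit gives the rack centre at (0.508, 0.295) and its long axis at −32.3°. The cradle origin is about (0.597, −0.077), heading 3.7°. Next I'll move above the rack.

Request:
carry_out(travel=[[-0.14, 0.5, 0.3], [-0.28, 0.95, 0.9], [-0.28, 0.95, 0.9]], spin=[0, 0, 0])

```text
time: 4.12
eef_pos: [0.4946, 0.2873, 0.2124]
orientation: [-0.003, 0.092, 0.996, -0.003]
contact_force: [-0.6, -1.3, -0.4]
gripper_width: 0.0856
grasp_force: 0.0
```

Request:
carry_out(travel=[[0, 0.13, 0.3], [0, 0.13, 0.6], [0, 0.13, 0.8], [0, 0.13, 0.8]], spin=[0.028, 0.055, 0.061, 0.061])

```text
time: 4.62
eef_pos: [0.4972, 0.2999, 0.1364]
orientation: [-0.0, 0.279, 0.96, -0.001]
contact_force: [-0.2, -0.0, 0.1]
gripper_width: 0.0852
grasp_force: 0.0
```

Run:
```python
from h import *
p=imaging.camera_params("wrist"); im=imaging.camera("wrist"); cv2.imwrite("pics/w4.png",im[:,:,::-1])
hsv=cv2.cvtColor(im,cv2.COLOR_RGB2HSV); H,S,V=[hsv[...,i].astype(int) for i in range(3)]
r=(S>130)&((H<8)|(H>172))&(V>90); B=[(a,c) for a,c in blobs(r,60)]
w=ray("wrist",[c for a,c in B],.066,p); print(np.c_[[a for a,c in B],w.round(4)],w.mean(0))
go([.498,.3015,.018],57.7)
```

```text
[[5.360e+02 4.810e-01 3.004e-01]
 [5.310e+02 4.940e-01 3.210e-01]
 [5.210e+02 5.016e-01 2.875e-01]
 [5.160e+02 5.146e-01 3.081e-01]
 [5.100e+02 5.224e-01 2.745e-01]
 [5.090e+02 5.354e-01 2.950e-01]] [0.50817089 0.29775809]
pos [0.4979 0.3008 0.1377] yaw_y 57.6 travel [0.005 0.006 1.197] spin -0.0003
```

Request:
carry_out(travel=[[0, 0.01, 0.4], [0, 0.01, 0.8], [0, 0.01, 0.95], [0, 0.01, 0.95]], spin=[0, 0, 0, 0])

```text
time: 5.18
eef_pos: [0.4982, 0.303, 0.0423]
orientation: [0.0, 0.279, 0.96, 0.0]
contact_force: [-0.3, 0.5, 0.2]
gripper_width: 0.0854
grasp_force: 0.0
```

Request:
carry_out(travel=[[0, 0, 0.12], [0, 0, 0.24], [0, 0, 0.24]], spin=[0, 0, 0])

```text
time: 5.55
eef_pos: [0.497, 0.3026, 0.0168]
orientation: [-0.0, 0.279, 0.96, -0.001]
contact_force: [-0.1, 0.4, 0.8]
gripper_width: 0.085
grasp_force: 0.0
```

Request:
carry_out(travel=[[0, 0, 0], [0, 0, 0], [0, 0, 0], [0, 0, 0], [0, 0, 0]], spin=[0, 0, 0, 0, 0], gripper=255)

```text
time: 6.18
eef_pos: [0.4982, 0.3039, 0.0186]
orientation: [0.001, 0.278, 0.96, 0.001]
contact_force: [-1.9, 0.4, 5.1]
gripper_width: 0.0481
grasp_force: 62.4
```

Request:
carry_out(travel=[[0, 0, -0.15], [0, 0, -0.5], [0, 0, -0.85], [0, 0, -1.0]], spin=[0, 0, 0, 0])

```text
time: 6.68
eef_pos: [0.4979, 0.3034, 0.1197]
orientation: [0.001, 0.279, 0.96, 0.001]
contact_force: [0.4, 0.9, -1.8]
gripper_width: 0.0481
grasp_force: 62.4
```

Request:
carry_out(travel=[[0, 0, 0], [0, 0, 0], [0, 0, 0], [0, 0, 0], [0, 0, 0]], spin=[-0.025, -0.05, -0.075, -0.1, -0.1])

```text
time: 7.3
eef_pos: [0.4968, 0.3024, 0.1165]
orientation: [-0.001, -0.031, 1.0, -0.001]
contact_force: [-0.3, 0.5, -2.1]
gripper_width: 0.0478
grasp_force: 62.4
```

```bash
cat >> h.py <<'E'
O=np.array([.597,-.077]); c,s=np.cos(np.radians(3.66)),np.sin(np.radians(3.66))
def cr(x,y,z): return [*(O+[c*x-s*y,s*x+c*y]),z]      # cradle frame -> world
def incr(p): d=np.array(p[:2])-O; return np.array([c*d[0]+s*d[1],-s*d[0]+c*d[1]])
E
python3 - <<'E'
from h import *
print(get_obs()["gripper_width"]); 
go(cr(-.084,0,.12),93.66)
E
```

```text
0.047788947601774906
pos [0.4968 0.3024 0.1165] yaw_y 93.5 travel [ 0.072 -3.85  -0.029] spin -0.0004
```

Request:
carry_out(travel=[[0.02, -0.3, -0.02], [0.02, -0.7, -0.02], [0.02, -0.96, -0.02]], spin=[0, 0, 0])

```text
time: 7.68
eef_pos: [0.5008, 0.2053, 0.119]
orientation: [-0.001, -0.03, 1.0, -0.0]
contact_force: [0.2, 0.1, -2.4]
gripper_width: 0.0476
grasp_force: 62.5
```

Request:
carry_out(travel=[[0.02, -0.4, 0], [0.02, -0.8, 0], [0.02, -0.96, 0]], spin=[0, 0, 0])

```text
time: 8.05
eef_pos: [0.505, 0.1093, 0.1192]
orientation: [-0.001, -0.03, 1.0, -0.0]
contact_force: [0.7, -0.6, -1.6]
gripper_width: 0.0478
grasp_force: 62.5
```

Request:
carry_out(travel=[[0.01, -0.4, 0], [0.01, -0.8, 0], [0.01, -0.96, 0]], spin=[0, 0, 0])

```text
time: 8.43
eef_pos: [0.5107, 0.0141, 0.1193]
orientation: [-0.0, -0.03, 1.0, -0.0]
contact_force: [0.2, 0.3, -1.8]
gripper_width: 0.0478
grasp_force: 62.6
```

Request:
carry_out(travel=[[0, -0.4, 0], [0, -0.75, 0], [0, -0.96, 0], [0, -0.96, 0]], spin=[0, 0, 0, 0])

```text
time: 8.93
eef_pos: [0.5171, -0.081, 0.1193]
orientation: [-0.0, -0.03, 1.0, 0.0]
contact_force: [1.6, 0.4, -1.9]
gripper_width: 0.0478
grasp_force: 62.7
```

Run:
```python
from h import *
go(cr(-.084,0,.024),93.66)
p=imaging.camera_params("wrist"); im=imaging.camera("wrist"); cv2.imwrite("pics/w5.png",im[:,:,::-1])
np.save("w5.npy",p,allow_pickle=True)
hsv=cv2.cvtColor(im,cv2.COLOR_RGB2HSV); H,S,V=[hsv[...,i].astype(int) for i in range(3)]
r=(S>130)&((H<8)|(H>172))&(V>90); B=[(a,c) for a,c in blobs(r,60)]
w=ray("wrist",[c for a,c in B],.066+.1,p); print([(a,c,incr(x).round(4)) for (a,c),x in zip(B,w)])
```

```text
pos [ 0.5171 -0.081   0.1193] yaw_y 93.5 travel [ 0.04  -0.011  0.953] spin -0.0005
[(np.int32(187), array([409.6, 157.5]), array([-0.1392,  0.0434])), (np.int32(1451), array([381.7, 236.6]), array([-0.1119,  0.0366])), (np.int32(1937), array([245.3, 285. ]), array([-0.0933, -0.0108])), (np.int32(1940), array([312.3, 284.6]), array([-0.0934,  0.0132])), (np.int32(3173), array([248.8, 360.1]), array([-0.0609, -0.0104])), (np.int32(3178), array([310.2, 359.9]), array([-0.0609,  0.0132]))]
```

View pics/w5.png

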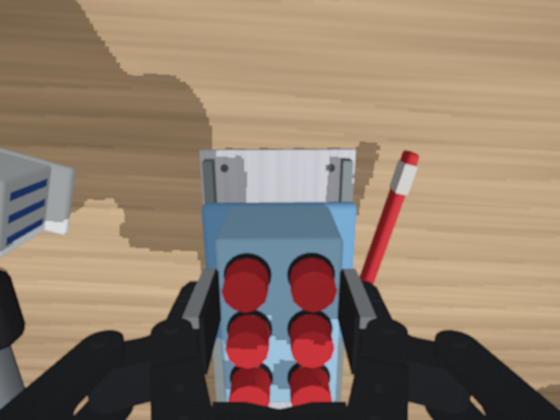

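The rack is upright and centred over the apron: flange at columns 202–355, plate at 201–355. Its rear cap row is at cradle x = −93 mm. Lowering now.

Request:
carry_out(travel=[[0.02, -0.01, 0.25], [0.02, -0.01, 0.5], [0.02, -0.01, 0.7], [0.02, -0.01, 0.8], [0.02, -0.01, 0.8]], spin=[0, 0, 0, 0, 0])

```text
time: 9.6
eef_pos: [0.5149, -0.081, 0.0392]
orientation: [-0.001, -0.032, 0.999, -0.0]
contact_force: [-0.3, 0.0, -2.7]
gripper_width: 0.0474
grasp_force: 62.7
```

Request:
carry_out(travel=[[0, 0, 0.04], [0, 0, 0.08], [0, 0, 0.12], [0, 0, 0.14]], spin=[0, 0, 0, 0])

```text
time: 10.1
eef_pos: [0.5149, -0.0816, 0.0254]
orientation: [-0.0, -0.032, 0.999, -0.0]
contact_force: [-0.7, 0.0, -1.6]
gripper_width: 0.0478
grasp_force: 62.7
```

Request:
carry_out(travel=[[0, 0, 0.01], [-0.1, 0, 0.01], [-0.2, 0, 0.01], [-0.3, 0, 0.01], [-0.38, 0, 0.01]], spin=[0, 0, 0, 0, 0])

```text
time: 10.72
eef_pos: [0.5533, -0.0793, 0.0247]
orientation: [-0.0, -0.032, 0.999, -0.0]
contact_force: [-2.6, -0.8, 2.2]
gripper_width: 0.0479
grasp_force: 63.3
```

Request:
carry_out(travel=[[-0.08, 0, 0], [-0.16, 0, 0], [-0.24, 0, 0], [-0.24, 0, 0]], spin=[0, 0, 0, 0])

```text
time: 11.22
eef_pos: [0.5789, -0.0775, 0.0248]
orientation: [0.002, -0.032, 0.999, 0.0]
contact_force: [1.5, -0.3, -0.5]
gripper_width: 0.0476
grasp_force: 62.9
```

Run:
```python
from h import *
p=imaging.camera_params("wrist"); im=imaging.camera("wrist"); cv2.imwrite("pics/w6.png",im[:,:,::-1]); print(incr(tool()[0]))
hsv=cv2.cvtColor(im,cv2.COLOR_RGB2HSV); H,S,V=[hsv[...,i].astype(int) for i in range(3)]
r=(S>130)&((H<8)|(H>172))&(V>90); B=[(a,c) for a,c in blobs(r,60)]
w=ray("wrist",[c for a,c in B],.072,p); print([(a,c,incr(x).round(4)) for (a,c),x in zip(B,w)])
```

```text
[-0.01823211  0.00068351]
[(np.int32(682), array([510.7,  39.6]), array([-0.1122,  0.0681])), (np.int32(5784), array([449.1, 191.2]), array([-0.0666,  0.0566])), (np.int32(1963), array([245.4, 284.7]), array([-0.0321, -0.0112])), (np.int32(1960), array([312.2, 284.3]), array([-0.0323,  0.0127])), (np.int32(3196), array([248.7, 360. ]), array([ 0.0004, -0.0108])), (np.int32(3209), array([310.2, 359.8]), array([0.0002, 0.0128]))]
```

View pics/w6.png

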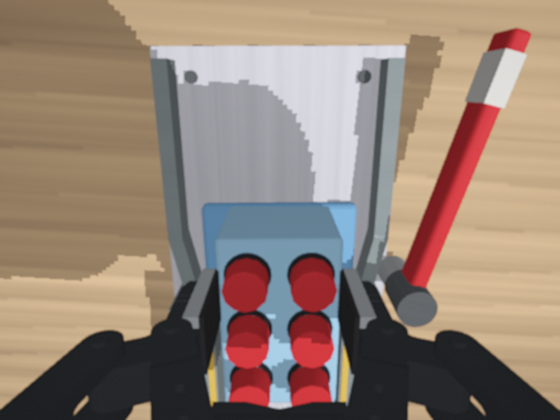

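The rack is in the rails' mouth, upright, and its centre is at about x = −7 mm. The hinge knob at (410,300) sits near the right finger, so I'll open only partway, then rise, back off, close and push.

Request:
carry_out(travel=[[0, 0, 0], [0, 0, 0], [0, 0, 0]], spin=[0, 0, 0], gripper=80)

```text
time: 11.65
eef_pos: [0.5769, -0.0776, 0.0246]
orientation: [0.0, -0.032, 0.999, 0.0]
contact_force: [1.3, -0.3, 0.1]
gripper_width: 0.0586
grasp_force: 0.0
```

Request:
carry_out(travel=[[0, 0, -0.1], [0, 0, -0.4], [0, 0, -0.75], [0, 0, -0.75]], spin=[0, 0, 0, 0])

```text
time: 12.15
eef_pos: [0.5794, -0.0775, 0.1037]
orientation: [0.004, -0.032, 0.999, 0.0]
contact_force: [-1.0, -0.1, -0.0]
gripper_width: 0.0586
grasp_force: 0.0
```

Request:
carry_out(travel=[[0.35, 0, 0], [0.7, 0, 0], [0.7, 0, 0]], spin=[0, 0, 0], gripper=255)

```text
time: 12.52
eef_pos: [0.5043, -0.0823, 0.0995]
orientation: [-0.001, -0.032, 1.0, 0.0]
contact_force: [0.5, 0.9, -0.4]
gripper_width: 0.0041
grasp_force: 0.0
```

Run:
```python
from h import *
o=get_obs(); print(o["gripper_width"],incr(tool(o)[0]))
go(cr(-.088,0,.042),93.66)
p=imaging.camera_params("wrist"); im=imaging.camera("wrist"); cv2.imwrite("pics/w7.png",im[:,:,::-1])
hsv=cv2.cvtColor(im,cv2.COLOR_RGB2HSV); H,S,V=[hsv[...,i].astype(int) for i in range(3)]
r=(S>130)&((H<8)|(H>172))&(V>90); B=[(a,c) for a,c in blobs(r,60)]
w=ray("wrist",[c for a,c in B],.072,p); print([(a,c,incr(x).round(4)) for (a,c),x in zip(B,w)])
```

```text
0.004079363290914921 [-0.09287177  0.00059264]
pos [ 0.5043 -0.0823  0.0995] yaw_y 93.6 travel [-0.05  -0.006  0.575] spin -0.0001
[(np.int32(230), array([418.6, 183.8]), array([-0.1253,  0.0747])), (np.int32(1885), array([386.2, 271. ]), array([-0.0741,  0.062 ])), (np.int32(185), array([268.6, 395. ]), array([ 0.0141, -0.006 ])), (np.int32(118), array([290. , 396.3]), array([0.0151, 0.0078]))]
```

Request:
carry_out(travel=[[0, 0, 0.3], [0, 0, 0.57], [0, 0, 0.57]], spin=[0, 0, 0])

```text
time: 12.95
eef_pos: [0.5063, -0.0822, 0.0408]
orientation: [-0.002, -0.032, 0.999, -0.0]
contact_force: [-0.3, -0.4, 0.6]
gripper_width: -0.0001
grasp_force: 0.0
```

Request:
carry_out(travel=[[-0.2, 0, 0], [-0.35, 0, 0], [-0.5, 0, 0], [-0.65, 0, 0], [-0.8, 0, 0]], spin=[0, 0, 0, 0, 0])

```text
time: 13.58
eef_pos: [0.5868, -0.0772, 0.0428]
orientation: [-0.001, -0.032, 0.999, -0.0]
contact_force: [-2.5, -0.1, 2.9]
gripper_width: 0.0003
grasp_force: 2.1
```

Request:
carry_out(travel=[[-0.12, 0, 0], [-0.24, 0, 0], [-0.36, 0, 0], [-0.44, 0, 0], [-0.48, 0, 0]], spin=[0, 0, 0, 0, 0])

```text
time: 14.2
eef_pos: [0.6351, -0.0739, 0.0426]
orientation: [-0.0, -0.032, 0.999, -0.0]
contact_force: [-3.1, 0.3, 3.6]
gripper_width: -0.0003
grasp_force: 2.2
```

Run:
```python
from h import *
o=get_obs(); print(incr(tool(o)[0]),o["contact_force"])
```

```text
[0.0382177  0.00063693] [-3.14484975  0.34934877  3.56529959]
```

Request:
carry_out(travel=[[-0.03, 0, 0], [-0.05, 0, 0], [-0.06, 0, 0], [-0.07, 0, 0]], spin=[0, 0, 0, 0])

```text
time: 14.7
eef_pos: [0.6417, -0.0735, 0.0426]
orientation: [-0.0, -0.032, 0.999, 0.0]
contact_force: [-3.2, -0.6, 1.9]
gripper_width: -0.0002
grasp_force: 2.1
```

Request:
carry_out(travel=[[-0.01, 0, 0], [-0.02, 0, 0], [-0.02, 0, 0]], spin=[0, 0, 0])

```text
time: 15.08
eef_pos: [0.6439, -0.0734, 0.0426]
orientation: [0.0, -0.032, 0.999, 0.0]
contact_force: [-2.5, 0.5, 2.1]
gripper_width: -0.0001
grasp_force: 1.9
```

Request:
carry_out(travel=[[-0.01, 0, 0], [-0.02, 0, 0], [-0.02, 0, 0]], spin=[0, 0, 0])

```text
time: 15.45
eef_pos: [0.646, -0.0732, 0.0426]
orientation: [0.0, -0.032, 0.999, -0.0]
contact_force: [-3.8, 0.4, 2.0]
gripper_width: 0.0002
grasp_force: 1.9
```

Request:
carry_out(travel=[[-0.01, 0, 0], [-0.02, 0, 0], [-0.02, 0, 0]], spin=[0, 0, 0])

```text
time: 15.82
eef_pos: [0.6479, -0.0731, 0.0426]
orientation: [0.0, -0.032, 0.999, 0.0]
contact_force: [-2.9, -0.3, 2.0]
gripper_width: -0.0
grasp_force: 2.0
```

Request:
carry_out(travel=[[0.08, 0, 0], [0.08, 0, -0.4], [0.08, 0, -0.9], [0.08, 0, -1.0]], spin=[0, 0, 0, 0])

```text
time: 16.32
eef_pos: [0.6426, -0.0735, 0.1471]
orientation: [0.005, -0.032, 0.999, 0.0]
contact_force: [0.2, -0.8, -0.3]
gripper_width: 0.0001
grasp_force: 0.0
```

Request:
carry_out(travel=[[0.4, -0.4, 0], [0.8, -0.8, 0], [0.85, -1.0, 0], [0.85, -1.0, 0]], spin=[0, 0, 0, 0], gripper=0)

```text
time: 16.82
eef_pos: [0.5614, -0.18, 0.1423]
orientation: [0.0, -0.031, 1.0, 0.0]
contact_force: [0.4, 0.3, -0.1]
gripper_width: 0.0725
grasp_force: 0.0
```

Request:
carry_out(travel=[[0.4, -0.5, 0], [0.77, -1.0, 0], [0.77, -1.0, 0], [0.77, -1.0, 0]], spin=[0.022, 0.044, 0.044, 0.044])

```text
time: 17.32
eef_pos: [0.4917, -0.2833, 0.1423]
orientation: [0.0, 0.106, 0.994, 0.0]
contact_force: [-0.2, -0.7, 0.3]
gripper_width: 0.0857
grasp_force: 0.0
```

Run:
```python
from h import *
p=imaging.camera_params("wrist"); im=imaging.camera("wrist"); cv2.imwrite("pics/w8.png",im[:,:,::-1])
hsv=cv2.cvtColor(im,cv2.COLOR_RGB2HSV); H,S,V=[hsv[...,i].astype(int) for i in range(3)]
b=(H>100)&(H<130)&(S>120)&(V>60)
print([(a,c,ray("wrist",c,.064,p).round(4)) for a,c in blobs(b,60)])
go([.521,-.28,.018],76.9)
```

```text
[(np.int32(488), array([291.3, 251.6]), array([[ 0.5224, -0.2813]])), (np.int32(119), array([541.7, 307.6]), array([[ 0.6061, -0.108 ]]))]
pos [ 0.492  -0.2828  0.1424] yaw_y 77.9 travel [-0.277  0.088  1.244] spin 0.0027
```

View pics/w8.png

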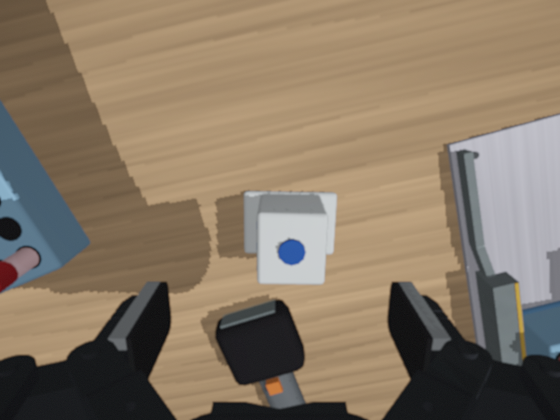

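The pack sits square to the gripper, with its cap at (291,252). The scanner head, with edges near (220,340), (278,300) and (302,350), is close to the pack's far side, so I'll check clearance.

Run:
```python
from h import *
a=np.radians(77.3); uy=np.array([np.cos(a),np.sin(a)]); ux=np.array([uy[1],-uy[0]])
P=np.array([.5222,-.2812])
for uv in [[217,335],[222,318],[278,300],[290,318],[303,352]]:
    for z in (.035,.02): d=ray("wrist",uv,z)[0]-P; print(uv,z,"x %.3f y %.3f"%(d@ux,d@uy))
for uv in [[246,191],[336,194]]: d=ray("wrist",uv,.008)[0]-P; print("flange",d@ux,d@uy)
for uv in [[258,283],[325,283],[257,213],[328,213]]: d=ray("wrist",uv,.062)[0]-P; print("top",d@ux,d@uy)
go([*(P-.008*ux),.018],77.3)
```

```text
[217, 335] 0.035 x 0.092 y -0.060
[217, 335] 0.02 x 0.103 y -0.063
[222, 318] 0.035 x 0.075 y -0.055
[222, 318] 0.02 x 0.085 y -0.058
[278, 300] 0.035 x 0.057 y -0.008
[278, 300] 0.02 x 0.066 y -0.008
[290, 318] 0.035 x 0.074 y 0.002
[290, 318] 0.02 x 0.084 y 0.002
[303, 352] 0.035 x 0.108 y 0.014
[303, 352] 0.02 x 0.120 y 0.015
flange -0.02872601387747125 -0.03581369394451878
flange -0.026971152836988213 0.03863816008393132
top 0.02662515223839575 -0.023356895570369192
top 0.026070878465536428 0.025881167557138637
top -0.02756283946078051 -0.023696928763694985
top -0.028101327051448216 0.025339621397864102
pos [ 0.492  -0.2828  0.1424] yaw_y 77.9 travel [-0.212  0.08   1.244] spin 0.0016
```

Request:
carry_out(travel=[[-0.21, 0.09, 0], [-0.21, 0.09, 0.25], [-0.21, 0.09, 0.7], [-0.21, 0.09, 0.95], [-0.21, 0.09, 0.95]], spin=[0.001, 0.001, 0.001, 0.001, 0.001])

```text
time: 18.0
eef_pos: [0.5128, -0.2774, 0.0454]
orientation: [-0.002, 0.108, 0.994, 0.0]
contact_force: [0.2, 0.3, 1.0]
gripper_width: 0.0855
grasp_force: 0.0
```

Request:
carry_out(travel=[[0, 0, 0.15], [0, 0, 0.29], [0, 0, 0.29]], spin=[0, 0, 0])

```text
time: 18.38
eef_pos: [0.5125, -0.2789, 0.0176]
orientation: [-0.001, 0.109, 0.994, 0.0]
contact_force: [0.3, 0.3, -0.2]
gripper_width: 0.085
grasp_force: 0.0
```

Request:
carry_out(travel=[[0, 0, 0], [0, 0, 0], [0, 0, 0], [0, 0, 0], [0, 0, 0]], spin=[0, 0, 0, 0, 0], gripper=255)

```text
time: 19.0
eef_pos: [0.5139, -0.2794, 0.0196]
orientation: [0.001, 0.109, 0.994, -0.0]
contact_force: [-0.8, 1.7, 5.6]
gripper_width: 0.0491
grasp_force: 63.5
```

Request:
carry_out(travel=[[0, 0, -0.15], [0, 0, -0.5], [0, 0, -0.85], [0, 0, -1.0], [0, 0, -1.0]], spin=[0, 0, 0, 0, 0])

```text
time: 19.62
eef_pos: [0.5133, -0.279, 0.119]
orientation: [0.001, 0.11, 0.994, 0.0]
contact_force: [0.1, -0.1, -3.8]
gripper_width: 0.0487
grasp_force: 63.1
```

Request:
carry_out(travel=[[0, 0, 0], [0, 0, 0], [0, 0, 0]], spin=[-0.025, -0.045, -0.045])

```text
time: 20.0
eef_pos: [0.5119, -0.2787, 0.1165]
orientation: [-0.002, -0.031, 1.0, 0.001]
contact_force: [0.5, 0.4, -3.1]
gripper_width: 0.0487
grasp_force: 63.0
```

Run:
```python
from h import *
go(cr(-.082,0,.12),93.66)
```

```text
pos [ 0.5119 -0.2787  0.1165] yaw_y 93.5 travel [-0.153  1.959 -0.032] spin -0.0004
```

Request:
carry_out(travel=[[-0.07, 0.3, -0.02], [-0.07, 0.7, -0.02], [-0.07, 0.98, -0.02], [-0.07, 0.98, -0.02]], spin=[0, 0, 0, 0])

```text
time: 20.5
eef_pos: [0.5132, -0.1793, 0.1197]
orientation: [-0.001, -0.032, 0.999, 0.0]
contact_force: [0.1, -0.7, -2.7]
gripper_width: 0.0485
grasp_force: 63.3
```

Request:
carry_out(travel=[[-0.07, 0.4, 0], [-0.07, 0.8, 0], [-0.07, 0.98, 0], [-0.07, 0.98, 0]], spin=[0, 0, 0, 0])

```text
time: 21.0
eef_pos: [0.5147, -0.0823, 0.1203]
orientation: [-0.0, -0.032, 0.999, -0.0]
contact_force: [-0.3, -1.1, -3.8]
gripper_width: 0.0485
grasp_force: 63.7
```

Run:
```python
from h import *
go(cr(-.082,0,.024),93.66); print(incr(tool()[0]))
p=imaging.camera_params("wrist"); im=imaging.camera("wrist"); cv2.imwrite("pics/w9.png",im[:,:,::-1])
hsv=cv2.cvtColor(im,cv2.COLOR_RGB2HSV); H,S,V=[hsv[...,i].astype(int) for i in range(3)]
b=(H>100)&(H<130)&(S>120)&(V>60)
print([(a,c,incr(ray("wrist",c,.166,p)[0]).round(4)) for a,c in blobs(b,60)])
```

```text
pos [ 0.5147 -0.0823  0.1203] yaw_y 93.7 travel [-0.006  0.     0.963] spin 0.0000
[-8.25050483e-02 -5.55492327e-06]
[(np.int32(1768), array([278.9, 334.4]), array([-0.0743,  0.0001]))]
```

View pics/w9.png

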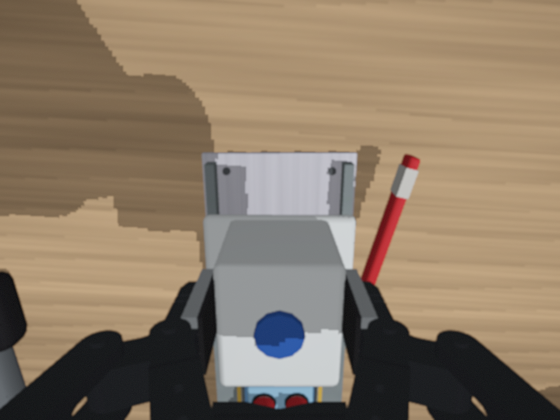

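The pack is centred over the apron, upright, with the rack visible in the rails beyond it. Next I'll lower it and slide it in.

Request:
carry_out(travel=[[0, 0, 0.25], [0, 0, 0.5], [0, 0, 0.7], [0, 0, 0.82], [0, 0, 0.82]], spin=[0, 0, 0, 0, 0])

```text
time: 21.68
eef_pos: [0.5143, -0.0835, 0.0379]
orientation: [-0.001, -0.031, 1.0, -0.0]
contact_force: [0.2, 1.1, -2.9]
gripper_width: 0.0486
grasp_force: 63.6
```

Request:
carry_out(travel=[[0, 0, 0.04], [0, 0, 0.08], [0, 0, 0.12], [0, 0, 0.13]], spin=[0, 0, 0, 0])

```text
time: 22.18
eef_pos: [0.5144, -0.0826, 0.0256]
orientation: [-0.0, -0.032, 0.999, -0.0]
contact_force: [-2.2, 1.8, 2.6]
gripper_width: 0.0484
grasp_force: 64.3
```

Request:
carry_out(travel=[[0, 0, 0.01], [-0.1, 0, 0.01], [-0.2, 0, 0.01], [-0.3, 0, 0.01], [-0.38, 0, 0.01]], spin=[0, 0, 0, 0, 0])

```text
time: 22.8
eef_pos: [0.55, -0.081, 0.0259]
orientation: [-0.003, -0.032, 0.999, -0.001]
contact_force: [-9.5, -0.2, 11.6]
gripper_width: 0.0486
grasp_force: 65.7
```

Request:
carry_out(travel=[[-0.08, 0, 0], [-0.16, 0, 0], [-0.25, 0, 0], [-0.25, 0, 0]], spin=[0, 0, 0, 0])

```text
time: 23.3
eef_pos: [0.5785, -0.0791, 0.0256]
orientation: [0.0, -0.032, 0.999, -0.0]
contact_force: [-3.2, -1.0, 4.8]
gripper_width: 0.0481
grasp_force: 64.8
```

Request:
carry_out(travel=[[0, 0, 0], [0, 0, 0], [0, 0, 0]], spin=[0, 0, 0], gripper=80)

```text
time: 23.68
eef_pos: [0.578, -0.0785, 0.0245]
orientation: [0.0, -0.032, 0.999, 0.0]
contact_force: [-0.5, 0.7, 0.3]
gripper_width: 0.0588
grasp_force: 0.0
```

Request:
carry_out(travel=[[0, 0, -0.1], [0, 0, -0.4], [0, 0, -0.75], [0, 0, -0.75]], spin=[0, 0, 0, 0])

```text
time: 24.18
eef_pos: [0.5802, -0.0785, 0.1036]
orientation: [0.004, -0.032, 0.999, 0.0]
contact_force: [0.9, 0.1, -0.4]
gripper_width: 0.0585
grasp_force: 0.0
```

Request:
carry_out(travel=[[0.35, 0, 0], [0.66, 0, 0], [0.66, 0, 0], [0.66, 0, 0]], spin=[0, 0, 0, 0], gripper=255)

```text
time: 24.68
eef_pos: [0.5124, -0.0828, 0.0998]
orientation: [0.0, -0.032, 0.999, -0.0]
contact_force: [0.5, 0.1, 0.2]
gripper_width: 0.0002
grasp_force: 0.0
```

Request:
carry_out(travel=[[0, 0, 0.3], [0, 0, 0.7], [0, 0, 0.7], [0, 0, 0.7]], spin=[0, 0, 0, 0])

```text
time: 25.18
eef_pos: [0.5133, -0.0828, 0.0305]
orientation: [0.001, -0.032, 0.999, -0.0]
contact_force: [1.0, -0.3, 0.4]
gripper_width: -0.0001
grasp_force: 0.0
```

Request:
carry_out(travel=[[-0.15, 0, 0], [-0.3, 0, 0], [-0.42, 0, 0], [-0.54, 0, 0], [-0.66, 0, 0]], spin=[0, 0, 0, 0, 0])

```text
time: 25.8
eef_pos: [0.5775, -0.0788, 0.0295]
orientation: [-0.001, -0.032, 0.999, -0.0]
contact_force: [-3.7, -0.2, 2.7]
gripper_width: -0.0001
grasp_force: 2.0
```

Run:
```python
from h import *
o=get_obs(); print(incr(tool(o)[0]),o["contact_force"])
```

```text
[-0.01958312 -0.00056007] [-3.72122704 -0.24599884  2.72050114]
```

Request:
carry_out(travel=[[-0.03, 0, 0], [-0.06, 0, 0], [-0.08, 0, 0], [-0.08, 0, 0]], spin=[0, 0, 0, 0])

```text
time: 26.3
eef_pos: [0.584, -0.0784, 0.0294]
orientation: [-0.002, -0.032, 0.999, -0.0]
contact_force: [-5.7, -0.1, 3.6]
gripper_width: 0.0001
grasp_force: 2.7
```

Request:
carry_out(travel=[[-0.01, 0, 0], [-0.02, 0, 0], [-0.02, 0, 0]], spin=[0, 0, 0])

```text
time: 26.68
eef_pos: [0.5858, -0.0783, 0.0293]
orientation: [-0.002, -0.032, 0.999, -0.0]
contact_force: [-5.5, 0.6, 3.4]
gripper_width: 0.0
grasp_force: 2.8
```

Request:
carry_out(travel=[[-0.01, 0, 0], [-0.02, 0, 0], [-0.02, 0, 0]], spin=[0, 0, 0])

```text
time: 27.05
eef_pos: [0.5878, -0.0782, 0.0294]
orientation: [-0.002, -0.032, 0.999, -0.0]
contact_force: [-6.4, -0.6, 3.6]
gripper_width: -0.0001
grasp_force: 2.8
```

Request:
carry_out(travel=[[-0.01, 0, 0], [-0.02, 0, 0], [-0.02, 0, 0]], spin=[0, 0, 0])

```text
time: 27.42
eef_pos: [0.5898, -0.078, 0.0293]
orientation: [-0.002, -0.032, 0.999, -0.0]
contact_force: [-6.4, -0.4, 3.4]
gripper_width: 0.0
grasp_force: 2.8
```

Request:
carry_out(travel=[[-0.01, 0, 0], [-0.02, 0, 0], [-0.02, 0, 0]], spin=[0, 0, 0])

```text
time: 27.8
eef_pos: [0.5902, -0.078, 0.0293]
orientation: [-0.003, -0.031, 0.999, -0.0]
contact_force: [-9.6, 0.2, 4.9]
gripper_width: -0.0003
grasp_force: 4.4
```

Run:
```python
from h import *
o=get_obs(); print(incr(tool(o)[0]),o["contact_force"])
```

```text
[-0.00686011 -0.00058099] [-9.57642545  0.2251659   4.89293927]
```

Request:
carry_out(travel=[[-0.01, 0, 0], [-0.02, 0, 0], [-0.03, 0, 0], [-0.03, 0, 0]], spin=[0, 0, 0, 0])

```text
time: 28.3
eef_pos: [0.5901, -0.078, 0.0294]
orientation: [-0.007, -0.031, 0.999, -0.0]
contact_force: [-14.7, 1.4, 11.8]
gripper_width: -0.0001
grasp_force: 7.4
```

Run:
```python
from h import *
o=get_obs(); print(incr(tool(o)[0]),o["contact_force"])
im=imaging.camera("side"); cv2.imwrite("pics/s1.png",cv2.resize(im[150:260,190:350,::-1],None,fx=5,fy=5,interpolation=2))
```

```text
[-0.00698325 -0.00057369] [-14.6724809    1.39956322  11.84720304]
```

View pics/s1.png

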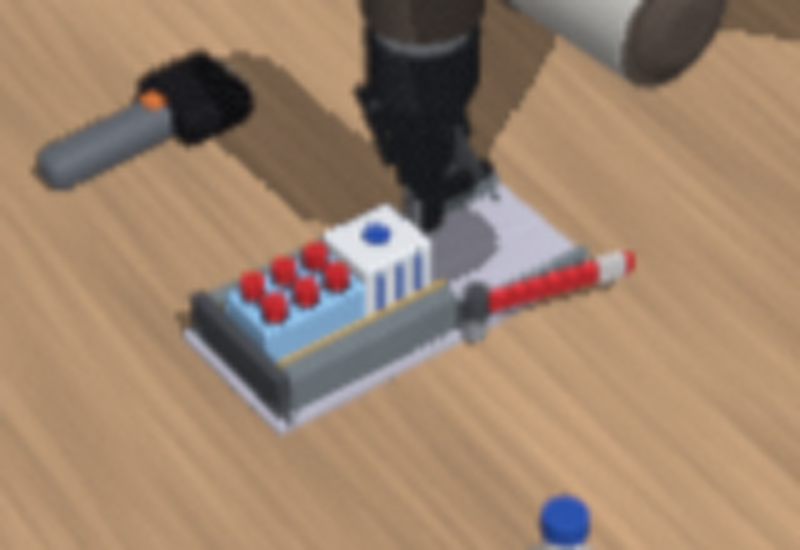

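The side view confirms it: rack against the stop, pack tight behind it, both upright, and the force rising with no motion. Next is the bar: back off, lift, and go round to its outer side.

Request:
carry_out(travel=[[0.2, 0, 0], [0.25, 0, -0.3], [0.3, 0, -0.65], [0.3, 0, -0.65]], spin=[0, 0, 0, 0])

```text
time: 28.85
eef_pos: [0.5701, -0.079, 0.0981]
orientation: [0.005, -0.032, 0.999, 0.0]
contact_force: [0.7, -0.5, -0.5]
gripper_width: 0.0002
grasp_force: 0.0
```

Request:
carry_out(travel=[[0.3, 0.5, 0], [0.53, 1.0, 0], [0.53, 1.0, 0], [0.53, 1.0, 0]], spin=[0, 0, 0, 0])

```text
time: 29.35
eef_pos: [0.5081, 0.0175, 0.0945]
orientation: [0.001, -0.032, 0.999, 0.0]
contact_force: [0.3, -0.8, 0.6]
gripper_width: -0.0002
grasp_force: 0.0
```

Run:
```python
from h import *
p=imaging.camera_params("wrist"); im=imaging.camera("wrist"); hsv=cv2.cvtColor(im,cv2.COLOR_RGB2HSV); H,S,V=[hsv[...,i].astype(int) for i in range(3)]
r=(S>130)&((H<8)|(H>172))&(V>90)
for a,cc in blobs(r,60): print(a,cc,incr(ray("wrist",cc,.036,p)[0]).round(4))
P,R=tool(); print("cradle",incr(P).round(4),P[2]); go(cr(-.086,.125,.028),93.66)
last=None; h=np.array([-.006,.062])
for th in (2.1,1.8,1.5,1.2,.9,.6,.4,.2,.1,0,-.03):
    d=.004+abs(np.cos(th))*.009+abs(np.sin(th))*.0145
    t=h+.08*np.array([-np.sin(th),-np.cos(th)])+d*np.array([-np.cos(th),np.sin(th)])
    print(th,"cradle",t.round(4), "tool units from here x %.3f y %.3f"%(-(t-incr(P))[0]*10,(t-incr(P))[1]*10))
```

```text
185 [262.1 169.6] [-0.1162  0.0898]
1320 [239.4 264.7] [-0.0526  0.074 ]
cradle [-0.0826  0.0994] 0.09437791094469941
pos [0.5082 0.017  0.0944] yaw_y 93.6 travel [0.034 0.255 0.664] spin -0.0001
2.1 cradle [-0.0644  0.1206] tool units from here x -0.182 y 0.211
1.8 cradle [-0.0793  0.0998] tool units from here x -0.033 y 0.004
1.5 cradle [-0.0872  0.0754] tool units from here x 0.045 y -0.241
1.2 cradle [-0.0881  0.0524] tool units from here x 0.055 y -0.471
0.9 cradle [-0.0817  0.0287] tool units from here x -0.009 y -0.708
0.6 cradle [-0.0674  0.007 ] tool units from here x -0.153 y -0.924
0.4 cradle [-0.0537 -0.0047] tool units from here x -0.290 y -1.041
0.2 cradle [-0.0373 -0.0133] tool units from here x -0.453 y -1.127
0.1 cradle [-0.0283 -0.0162] tool units from here x -0.543 y -1.156
0 cradle [-0.019 -0.018] tool units from here x -0.636 y -1.174
-0.03 cradle [-0.017  -0.0184] tool units from here x -0.656 y -1.178
```

Request:
carry_out(travel=[[0.03, 0.25, 0], [0.03, 0.25, 0.3], [0.03, 0.25, 0.66], [0.03, 0.25, 0.66]], spin=[0, 0, 0, 0])

```text
time: 29.9
eef_pos: [0.5014, 0.0402, 0.0262]
orientation: [-0.003, -0.031, 1.0, -0.001]
contact_force: [0.1, 0.1, 0.6]
gripper_width: -0.0
grasp_force: 0.0
```

Request:
carry_out(travel=[[-0.03, -0.13, 0], [-0.06, -0.25, 0], [-0.02, -0.37, 0], [0.015, -0.49, 0], [0.02, -0.6, 0]], spin=[0, 0, 0, 0, 0])

```text
time: 30.52
eef_pos: [0.5042, -0.0192, 0.0289]
orientation: [0.0, -0.032, 1.0, 0.0]
contact_force: [-0.2, 0.4, -0.7]
gripper_width: 0.0004
grasp_force: 0.0
```

Request:
carry_out(travel=[[0.005, -0.12, 0], [-0.02, -0.24, 0], [-0.06, -0.36, 0], [-0.12, -0.47, 0], [-0.2, -0.575, 0]], spin=[0, 0, 0, 0, 0])

```text
time: 31.15
eef_pos: [0.5289, -0.075, 0.0286]
orientation: [0.0, -0.032, 0.999, -0.0]
contact_force: [-0.8, 0.3, -0.3]
gripper_width: 0.0001
grasp_force: 0.0
```

Request:
carry_out(travel=[[-0.065, -0.06, 0], [-0.137, -0.117, 0], [-0.22, -0.165, 0], [-0.3, -0.203, 0], [-0.345, -0.218, 0]], spin=[0, 0, 0, 0, 0])

```text
time: 31.78
eef_pos: [0.5647, -0.0939, 0.0286]
orientation: [0.0, -0.032, 0.999, 0.0]
contact_force: [-0.2, 0.4, -0.9]
gripper_width: -0.0003
grasp_force: 0.0
```

Run:
```python
from h import *
p=imaging.camera_params("wrist"); im=imaging.camera("wrist"); hsv=cv2.cvtColor(im,cv2.COLOR_RGB2HSV); H,S,V=[hsv[...,i].astype(int) for i in range(3)]
r=(S>130)&((H<8)|(H>172))&(V>90)
for a,cc in blobs(r,60): print(a,cc,incr(ray("wrist",cc,.036,p)[0]).round(4))
P,R=tool(); print("cradle",incr(P).round(4),P[2],get_obs()["contact_force"])
```

```text
673 [535.2  81.9] [-0.1163  0.0879]
5660 [474.3 221.8] [-0.0568  0.073 ]
cradle [-0.0329 -0.0149] 0.028583334816339477 [ 0.69171633 -0.3159905   0.42802292]
```

The bar did not move: it is still at cradle tip (−116, 88), and the fingers seem to have passed above it. I'll go back over, approach lower at TCP z ≈ 0.021, and check that it moves.

Request:
carry_out(travel=[[0, 0, -0.35], [0.1, 0.3, -0.65], [0.3, 0.7, -0.65], [0.53, 1.0, -0.65], [0.53, 1.0, -0.65]], spin=[0, 0, 0, 0, 0])

```text
time: 32.45
eef_pos: [0.5031, 0.004, 0.094]
orientation: [-0.0, -0.033, 0.999, 0.0]
contact_force: [0.1, -0.4, 0.9]
gripper_width: 0.0003
grasp_force: 0.0
```

Request:
carry_out(travel=[[0, 0.4, 0], [0, 0.4, 0.35], [0, 0.4, 0.72], [0, 0.4, 0.72], [0, 0.4, 0.72]], spin=[0, 0, 0, 0, 0])

```text
time: 33.08
eef_pos: [0.5035, 0.0425, 0.0226]
orientation: [0.001, -0.032, 0.999, 0.0]
contact_force: [0.5, -0.3, -0.2]
gripper_width: -0.0002
grasp_force: 0.0
```

Request:
carry_out(travel=[[-0.03, -0.13, 0], [-0.06, -0.25, 0], [-0.04, -0.31, 0], [-0.02, -0.37, 0]], spin=[0, 0, 0, 0])

```text
time: 33.58
eef_pos: [0.5065, 0.0049, 0.0218]
orientation: [0.0, -0.031, 1.0, 0.0]
contact_force: [-0.0, -0.3, 0.5]
gripper_width: -0.0
grasp_force: 0.0
```

```bash
cat >> h.py <<'E'
def bar():
    p=imaging.camera_params("wrist"); im=imaging.camera("wrist"); hsv=cv2.cvtColor(im,cv2.COLOR_RGB2HSV); H,S,V=[hsv[...,i].astype(int) for i in range(3)]
    r=(S>130)&((H<8)|(H>172))&(V>90)
    for a,cc in blobs(r,60): print(a,cc,incr(ray("wrist",cc,.036,p)[0]).round(4))
    o=get_obs(); P,R=tool(o); print("cradle",incr(P).round(4),P[2],o["contact_force"],o["time"])
    return im
E
python3 - <<'E'
from h import *
im=bar(); cv2.imwrite("pics/w10.png",im[:,:,::-1])
E
```

```text
446 [283.4 210. ] [-0.1163  0.0896]
cradle [-0.0857  0.0872] 0.021635666462950655 [-0.27774691 -0.71566492  0.47540167] 33.625
```

Run:
```python
from h import *
def proj(n,X): p=imaging.camera_params(n); return cv2.projectPoints(np.array(X,float),p["rvec"],p["tvec"],p["K"],None)[0].reshape(-1,2).round(1)
P,R=tool()
X=[P,P+[0,0,.01],P+[0,0,.02],P+[0,0,.04],cr(-.006,.062,.032),cr(-.12,.09,.032),cr(-.086,.0815,.032)]
im=imaging.camera("side"); cv2.imwrite("pics/s2.png",im[:,:,::-1]); old=cv2.imread("pics/side0.png")[:,:,::-1]
print("side proj",proj("side",X)); print("wrist proj",proj("wrist",X))
for n,i in (("old",old),("new",im)):
    h=cv2.cvtColor(np.ascontiguousarray(i),cv2.COLOR_RGB2HSV).astype(int); m=(h[...,1]>130)&((h[...,0]<8)|(h[...,0]>172))&(h[...,2]>70); m[:195]=0;m[225:]=0;m[:,:280]=0;m[:,325:]=0
    q=np.argwhere(m)[:,::-1]; print(n,len(q)); print({int(c):(int(q[q[:,0]==c][:,1].min()),int(q[q[:,0]==c][:,1].max())) for c in np.unique(q[:,0])})
g=im.max(2); u=proj("side",[P])[0].astype(int); print(u); 
for v in range(u[1]-24,u[1]+10,2): print(v,"".join("%4d"%x for x in g[v,u[0]-14:u[0]+15:2]))
```

```text
side proj [[308.1 207. ]
 [308.2 204.8]
 [308.4 202.6]
 [308.7 198.2]
 [285.2 210.2]
 [316.4 201.2]
 [307.2 203.8]]
wrist proj [[277.9 261.7]
 [277.9 271.1]
 [277.8 281.6]
 [277.6 306.7]
 [230.2 408.2]
 [284.2 199.9]
 [265.5 270.8]]
old 103
{288: (208, 211), 289: (208, 211), 290: (208, 211), 291: (207, 210), 292: (207, 210), 293: (207, 210), 294: (206, 210), 295: (206, 209), 296: (206, 209), 297: (206, 209), 298: (205, 209), 299: (205, 209), 300: (204, 208), 301: (204, 208), 302: (204, 208), 303: (204, 208), 304: (203, 207), 305: (203, 207), 306: (203, 207), 307: (202, 206), 308: (202, 206), 309: (204, 204), 315: (200, 201), 316: (200, 203)}
new 98
{288: (208, 211), 289: (208, 211), 290: (208, 211), 291: (207, 210), 292: (207, 210), 293: (207, 210), 294: (206, 210), 295: (206, 209), 296: (206, 209), 297: (206, 209), 298: (205, 209), 299: (205, 209), 300: (204, 208), 301: (204, 208), 302: (204, 208), 303: (203, 208), 304: (203, 207), 305: (203, 207), 306: (203, 207), 307: (204, 206), 308: (205, 206), 315: (200, 201), 316: (200, 203)}
[308 207]
183  112 116 101  28  55  28  31  30  43 
[... 363 characters left out ...]
26 116 108 101  66  45  32  28  29  56  87 105 111
197  127 128 127 128 119  94  62  84  32  33  85 102 107 107 108
199  128 126 126 129 126 105  74  87  30  39 118 109 107 109 107
201  147 128 128 115  93  82  71  80  36 107 191 164 108 106 108
203  200 145 135 102 116 159 111 117 115 172 176 151 112 108 108
205  145 163 174 215 186 190 140 152 169 158 143 112 112 112 107
207  204 186 181 171 166 154 134 130 127 161 177 151 130 134 161
209  169 173 140 136 121 154 166 185 183 184 186 179 172 177 182
211  133 130 166 178 181 182 181 189 193 186 184 188 181 174 179
213  186 194 188 185 184 183 183 183 191 192 185 185 187 183 176
215  186 190 195 187 186 186 182 182 185 191 192 186 186 189 184
```

The side view shows the real fingertip ends about 15 mm above the reported TCP, so it only skims the bar's top. I'll back out, go about 10 mm lower, and test again.

Request:
carry_out(travel=[[0.02, 0.35, 0], [0.02, 0.35, 0.06], [0.02, 0.35, 0.1], [0.02, 0.35, 0.1]], spin=[0, 0, 0, 0])

```text
time: 34.17
eef_pos: [0.5019, 0.0399, 0.0111]
orientation: [-0.001, -0.032, 1.0, -0.0]
contact_force: [-0.2, 0.6, -0.1]
gripper_width: -0.0001
grasp_force: 0.0
```

Request:
carry_out(travel=[[-0.03, -0.13, 0], [-0.06, -0.25, 0], [-0.04, -0.31, 0], [-0.02, -0.37, 0], [-0.02, -0.37, 0]], spin=[0, 0, 0, 0, 0])

```text
time: 34.8
eef_pos: [0.5063, 0.0031, 0.0116]
orientation: [-0.0, -0.031, 1.0, -0.0]
contact_force: [-0.8, 0.1, -0.9]
gripper_width: -0.0
grasp_force: 0.0
```

Run:
```python
from h import *
bar()
```

```text
491 [258.1 212.9] [-0.1187  0.0776]
198 [244.2 287.1] [-0.0854  0.0711]
cradle [-0.0853  0.086 ] 0.011613511402569318 [1.06817665 1.11129914 1.31304789] 34.85
```

The bar moved (tip y 90 → 78 mm), so contact is good at this height. Next I'll work out the remaining arc from here.

Run:
```python
from h import *
P=incr(tool()[0]); h=np.array([-.006,.062])
for th in (1.7,1.5,1.3,1.1,.9,.75,.6,.45,.3,.2,.1,.05,0,-.03):
    d=.004+.009*(abs(np.cos(th))+abs(np.sin(th)))
    t=h+.08*np.array([-np.sin(th),-np.cos(th)])+d*np.array([-np.cos(th),np.sin(th)])
    print(th,t.round(4),"x %.2f y %.2f"%(-(t-P)[0]*10,(t-P)[1]*10))
```

```text
1.7 [-0.0835  0.0863] x -0.02 y 0.00
1.5 [-0.0868  0.0699] x 0.01 y -0.16
1.3 [-0.0871  0.0551] x 0.02 y -0.31
1.1 [-0.0846  0.0401] x -0.01 y -0.46
0.9 [-0.079   0.0253] x -0.06 y -0.61
0.75 [-0.0728  0.0149] x -0.13 y -0.71
0.6 [-0.0648  0.0053] x -0.20 y -0.81
0.45 [-0.0552 -0.0031] x -0.30 y -0.89
0.3 [-0.0442 -0.0099] x -0.41 y -0.96
0.2 [-0.0362 -0.0135] x -0.49 y -1.00
0.1 [-0.0278 -0.0162] x -0.57 y -1.02
0.05 [-0.0234 -0.0172] x -0.62 y -1.03
0 [-0.019 -0.018] x -0.66 y -1.04
-0.03 [-0.0169 -0.0184] x -0.68 y -1.04
```

Request:
carry_out(travel=[[0.0, -0.08, 0], [0.01, -0.16, 0], [0.02, -0.23, 0], [0.02, -0.27, 0], [0.02, -0.31, 0]], spin=[0, 0, 0, 0, 0])

```text
time: 35.48
eef_pos: [0.5068, -0.0277, 0.0117]
orientation: [0.0, -0.032, 0.999, 0.0]
contact_force: [1.3, 1.4, -0.9]
gripper_width: 0.0
grasp_force: 0.3
```

Run:
```python
from h import *
bar()
```

```text
537 [231.3 221.2] [-0.1166  0.036 ]
556 [279.5 388.3] [-0.0334  0.0553]
cradle [-0.087   0.0547] 0.011601733314259337 [ 0.01335326 -0.44822924 -0.23354077] 35.525
```

Request:
carry_out(travel=[[-0.01, -0.08, 0], [-0.03, -0.15, 0], [-0.05, -0.23, 0], [-0.08, -0.3, 0], [-0.15, -0.4, 0]], spin=[0, 0, 0, 0, 0])

```text
time: 36.15
eef_pos: [0.5243, -0.0669, 0.0116]
orientation: [-0.0, -0.032, 0.999, 0.0]
contact_force: [1.1, 1.4, 0.4]
gripper_width: 0.0
grasp_force: 0.4
```

Request:
carry_out(travel=[[-0.07, -0.1, 0], [-0.17, -0.18, 0], [-0.28, -0.25, 0], [-0.36, -0.29, 0], [-0.4, -0.3, 0]], spin=[0, 0, 0, 0, 0])

```text
time: 36.78
eef_pos: [0.5665, -0.0941, 0.0115]
orientation: [-0.0, -0.032, 1.0, -0.0]
contact_force: [-0.5, -0.7, 0.5]
gripper_width: -0.0001
grasp_force: 0.3
```

Run:
```python
from h import *
bar()
```

```text
491 [197.5 301.5] [-0.0246 -0.0501]
2708 [381.5 323.6] [-0.0136  0.0301]
cradle [-0.0311 -0.015 ] 0.011500234024832315 [ 0.83361972 -0.21698432 -0.4303991 ] 36.825
```

Request:
carry_out(travel=[[-0.04, -0.01, 0], [-0.07, -0.02, 0], [-0.1, -0.03, 0], [-0.12, -0.03, 0], [-0.12, -0.03, 0]], spin=[0, 0, 0, 0, 0])

```text
time: 37.45
eef_pos: [0.5786, -0.096, 0.0117]
orientation: [0.0, -0.032, 0.999, -0.0]
contact_force: [-0.4, -0.7, 0.7]
gripper_width: -0.0002
grasp_force: 0.0
```

Request:
carry_out(travel=[[-0.01, 0, 0], [-0.02, 0, 0], [-0.02, 0, 0]], spin=[0, 0, 0])

```text
time: 37.83
eef_pos: [0.5796, -0.0959, 0.0116]
orientation: [-0.001, -0.032, 0.999, -0.0]
contact_force: [-1.7, 0.1, 0.7]
gripper_width: 0.0003
grasp_force: 1.0
```

Run:
```python
from h import *
bar()
```

```text
3786 [382.1 310.3] [-0.0072  0.0272]
456 [200.7 310.7] [-0.007  -0.0517]
cradle [-0.0186 -0.0178] 0.011565042880508185 [-2.40872157 -0.08820458  1.89944669] 37.875
```

Both bar points are now at x ≈ −7, so the bar is shut. One small extra press will confirm the stop, then I'll retreat and check.

Request:
carry_out(travel=[[-0.01, 0, 0], [-0.02, 0, 0], [-0.02, 0, 0]], spin=[0, 0, 0])

```text
time: 38.25
eef_pos: [0.5797, -0.096, 0.0114]
orientation: [-0.003, -0.032, 0.999, -0.0]
contact_force: [-6.3, 0.2, 4.9]
gripper_width: -0.0002
grasp_force: 3.2
```

Request:
carry_out(travel=[[0.1, 0, 0], [0.35, 0, 0], [0.35, 0, -0.4], [0.35, 0, -1.0], [0.35, 0, -1.0]], spin=[0, 0, 0, 0, 0])

```text
time: 38.88
eef_pos: [0.552, -0.0978, 0.1173]
orientation: [0.007, -0.032, 0.999, -0.0]
contact_force: [-0.1, -0.2, 0.4]
gripper_width: 0.0001
grasp_force: 0.0
```

Request:
carry_out(travel=[[0.3, 0, -0.3], [0.6, 0, -0.7], [0.6, 0, -1.0], [0.6, 0, -1.0]], spin=[0, 0, 0, 0])

```text
time: 39.38
eef_pos: [0.4892, -0.1016, 0.2141]
orientation: [0.004, -0.032, 0.999, 0.0]
contact_force: [-0.2, -0.2, -1.1]
gripper_width: -0.0
grasp_force: 0.0
```

Run:
```python
from h import *
im=bar(); p=imaging.camera_params("wrist"); hsv=cv2.cvtColor(im,cv2.COLOR_RGB2HSV).astype(int)
b=(hsv[...,0]>108)&(hsv[...,0]<130)&(hsv[...,1]>120)&(hsv[...,2]>60)
for a,cc in blobs(b,40): print("blue",a,cc,incr(ray("wrist",cc,.072,p)[0]).round(4))
m=(hsv[...,1]>130)&((hsv[...,0]<8)|(hsv[...,0]>172))&(hsv[...,2]>90)
for a,cc in blobs(m,40): print("red@cap height",cc,incr(ray("wrist",cc,.072,p)[0]).round(4))
```

```text
571 [323.8 274.8] [-0.0076  0.028 ]
71 [245.1 275.4] [-0.0068 -0.0522]
308 [282.  390.6] [ 0.1403 -0.0141]
cradle [-0.1102 -0.0175] 0.21222425659724614 [-1.3109121   0.27427037 -1.31309567] 39.425
red@cap height [323.8 274.8] [-0.0296  0.0232]
red@cap height [245.1 275.4] [-0.029  -0.0481]
red@cap height [282.  390.6] [ 0.1013 -0.0143]
```

Run:
```python
from h import *
im=imaging.camera("top"); hsv=cv2.cvtColor(im,cv2.COLOR_RGB2HSV).astype(int); H,S,V=hsv[...,0],hsv[...,1],hsv[...,2]
def w(m): m=m.copy(); m[:150]=0;m[245:]=0;m[:,:250]=0;m[:,310:]=0; return m
for n,m in (("red",w((S>110)&((H<8)|(H>172))&(V>70))),("blue",w((H>105)&(H<130)&(S>110)))):
    for a,cc in blobs(m,2): print(n,a,cc,incr(ray("top",cc,.072 if n=="blue" or cc[1]<195 else .04)[0]).round(4))
print(get_obs()["time"])
```

```text
red 17 [274.9 164.4] [0.1238 0.0143]
red 18 [282.3 163.9] [ 0.1236 -0.0105]
red 20 [283.  171.1] [ 0.099  -0.0109]
red 18 [275.5 171.8] [0.0986 0.0143]
red 21 [276. 179.] [0.0741 0.0145]
red 17 [283.5 178.4] [ 0.0741 -0.0105]
red 25 [274.6 203. ] [-0.0014  0.0251]
blue 3 [287. 165.] [ 0.1186 -0.0259]
blue 4 [271.  175.5] [0.0872 0.0302]
blue 2 [288.  176.5] [ 0.0794 -0.026 ]
blue 21 [281.2 191. ] [0.0324 0.0006]
39.475
```

The rack centre is at x ≈ 99 mm, the pack at about 31 mm, and the bar is shut with the arm clear. Handing in.

```bash
python3 -c "
from station import ticket
print(ticket.finish_job())"
```

```text
the job is handed in; nothing more can be done
None
```

The cradle is loaded and handed in: the rack is home against the back stop, the pack is tight behind it, and the red bar is shut, with the arm clear at about 39.5 s; the hand-in returned no verdict.

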